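# Size bearing balls on a tilting sieve

## Task

Sort the mixed bearing balls on the sizing sieve: turn the wing screw until the tipped sieve sits level, then take the stirring rod from its stand and stir the balls round the sieve until every small ball has dropped through the holes and only the large ones are left on top. Put the rod back upright in its stand, fully down, and leave the sieve level. Move the balls only with the rod, lose none over the rim, and leave the other things on the bench where they are.

Things in the scene. Friction and masses are not known exactly. Their poses are not given: they have to be found in the camera images.
- sieve_base: Grey cast base of the ball-sizing sieve, fixed: a 206 x 200 mm catch tray, walls 32 mm high, with a tongue (50 mm wide, out to x = +165 mm) that carries the tilt screw. Origin on the table under the centre of the round sieve; +x from the hinge end (x = -109 mm) to the screw (axis at x = +130 mm, y = 0). Balls that drop through the sieve land in the tray, its floor 6 mm above the table.
- deck (a point): Centre of the sieve plate's top (39 mm above the table when level); axes as the base's, tilting with the sieve. Rim: inner radius 85 mm, 24 mm high. 17 mm holes through the 5 mm plate: at radius 76 mm, -108 to 108 degrees from +x in steps of 36; at radius 38 mm, -72, 0, 72 degrees; at the centre. Blank for x below -32 mm, the hinge end, where the balls lie at first.
- sieve (a joint): Tilt of the sieve about its hinge, rad; 0 = level, positive = the screw end stands high. The tilt screw drives it: sieve = 0.01 x tilt_screw. It starts tipped towards the hinge end by 0.010 to 0.023 rad; level to 0.2 degrees means the screw within 0.35 rad of 0.
- tilt_screw (a joint): Turn of the tilt screw, rad: 0 = sieve level, positive = turned clockwise from above, which raises the screw end. It starts between 1.0 and 2.25, so must be turned anticlockwise. Stops at -0.8 and 2.9; stays where it is left; friction 0.12 N m.
- wing (a point): Centre of the tilt screw's dark steel wing, on the vertical screw axis, 100 mm above the table at any tilt. Upright blade 9 mm thick, 24 mm high, reaching 18 mm from the axis one way and 43 mm the other, where a 14 mm boss marks the long end; a 24 mm collar lies under it. +x points along the long end; when level it points straight away from the sieve, along the base's +x.
- stir_rod: Stirring rod, 110 mm long, about 0.12 kg, upright in its stand at any turn; z along the rod, origin at the centre of the flat underside of its foot. Black plastic foot 18 mm across and 22 mm high (too wide for the sieve's holes), 10 mm steel shaft, square aluminium handle 16 x 16 mm from 52 to 110 mm above the underside, its flats across the rod's x and y axes.
- rod_grip (a point): Middle of the rod's square handle, on its axis, 80 mm above the underside of the foot (88 mm above the table while in the stand).
- rod_stand: Plain wooden block 64 x 64 x 50 mm, fixed to the table, with an upright hole of 24 mm diameter in the middle (mouth chamfered 3 mm) in which the rod stands. Origin at the centre of its underside. It stands left or right of the sieve; a boring bar in a black holder stands on the other side.
- stand_floor (a point): Centre of the floor of the stand's hole, 8 mm above the table and 42 mm below the mouth.
- small_ball_1: One of four small oily steel bearing balls, 14 mm in diameter, 11 g; they pass the sieve's holes. Oil keeps them where they lie until pushed. Origin at its centre.
- small_ball_2: One of four small oily steel bearing balls, 14 mm in diameter, 11 g; they pass the sieve's holes. Oil keeps them where they lie until pushed. Origin at its centre.
- small_ball_3: One of four small oily steel bearing balls, 14 mm in diameter, 11 g; they pass the sieve's holes. Oil keeps them where they lie until pushed. Origin at its centre.
- small_ball_4: One of four small oily steel bearing balls, 14 mm in diameter, 11 g; they pass the sieve's holes. Oil keeps them where they lie until pushed. Origin at its centre.
- large_ball_1: One of three large oily steel bearing balls, 24 mm in diameter, 56 g; they cannot pass the holes (one resting in a hole has its centre 8.5 mm above the plate). Oil keeps them where they lie until pushed. Origin at its centre.
- large_ball_2: One of three large oily steel bearing balls, 24 mm in diameter, 56 g; they cannot pass the holes (one resting in a hole has its centre 8.5 mm above the plate). Oil keeps them where they lie until pushed. Origin at its centre.
- large_ball_3: One of three large oily steel bearing balls, 24 mm in diameter, 56 g; they cannot pass the holes (one resting in a hole has its centre 8.5 mm above the plate). Oil keeps them where they lie until pushed. Origin at its centre.
- boring_bar: bystander: polished bar 32 mm across standing in a black holder 51 mm across, 187 mm high; origin at the centre of its underside.
- setup_block: bystander: ground steel block with cross holes, 51 x 76 x 25 mm; origin at the centre of its underside.
- oil_bottle: bystander: squeeze bottle with a long spout, 43 mm across, 142 mm high; origin at the centre of its underside.
- micrometer: bystander: micrometer lying flat, 56 x 116 x 15 mm; origin at the centre of its underside.
- v_block: bystander: steel V-block with its stirrup clamp, 46 x 51 x 69 mm; origin at the centre of its underside.

How it is judged:
By the outcome, as a careful person would: the job done as asked, in the order asked, and still so for the second after the job is handed in, with the robot touching nothing.
It also fails if it takes over 72 s, if anything falls off the work surface, if the arm or the gripper's body presses on something with over 40 N, if the wrist force passes 120 N, or if a joint passes its speed limit or range.

## Robot

A 6-joint arm with a two-finger parallel gripper is mounted at the origin on a cart in front of the work surface, level with it; the furniture and walls round the work are solid. World frame = base frame: x ahead of the robot, y to its left, z up, the work surface at z = 0. Lengths are in m, angles in degrees, forces in N, time in s.
With the tool pointing down it reaches from about 0.25 to 0.8 m from the base axis. Payload 8.5 kg.
Tool frame: the origin (TCP) lies where the fingers leave the gripper's body, on its centre line; the fingertips stand 73 mm ahead of it and the grasp point (between the pads) lies 54 mm ahead of it; z points along the fingers, y is the line along which they close (so a half turn about z gives the same grasp; the last joint's range is limited). The gripper opens to 85 mm and grips with 20 to 120 N. Pads are 22 mm wide; open, the fingers measure 114 mm over their backs; the gripper's body (76 mm by 85 mm) begins 54 mm behind the grasp point. The pads swing forward as they close: fully open they stand 13 mm farther back than shut.
Start: joints at [77.063, 13.648, -0.773, 75.585, 0, 90], TCP at [0.118, 0.512, 0.304] pointing down, gripper open.
Joint ranges: [-152.45, 152.45], [-59.26, 108.67], [-65.41, 83.53], [-104.44, 129.93], [-82.83, 76.93], [-180, 180]. Speed limits (degrees/s): [127.2, 127.2, 159.86, 180, 180, 180].

## Interface

Orientations are given as a 3x3 rotation matrix whose columns are the frame's x, y, z axes.
In Python, from cell import bot gives the robot as it stands.
- The arm moves only by the shell command python3 jog.py 'ROWS' [OPENING] [FORCE]. ROWS is a JSON list of rows, 1 to 10 of them, each an object with the fields dx, dy, dz (the shift in cm), wx, wy, wz (a rotation vector in degrees); a field left out counts as zero; each row shifts and turns the commanded pose from where the row before left it, along the tool's axes as they then stand; what a row does not reach is not made up. A row lasts 1/8 s, in which the tool goes at most 0.0625 m and 10.7 degrees, less where a joint would pass 70% of its speed; a pose out of reach is approached as far as the arm can. OPENING is the finger opening in m, set as the command begins (- or left out keeps the last). The fingers move at their own pace and stop on an object; FORCE is the grip in N (left out, the last holds). Time passes only in rows, so rows that do not move let the fingers close. It prints the time, the measured TCP pose, the force, the opening and the grip force at its end. Input that does not fit is refused with a message, and nothing moves.
- bot.observe(): the state, without advancing time (a new reading comes with each control period).
- bot.camera(name): name is "scene" or "side" or "wrist"; returns a dict with "image" (384x512x3 uint8, blue, green, red), "intrinsics" (3x3 intrinsics, pixels), "dist_coeffs" ([k1, k2, p1, p2, k3] as OpenCV has them; the pictures are not rectified), "R" (3x3) and "t" (3): a world point X has camera coordinates R X + t; the wrist camera has in their place "T_tool_cam" (4x4, takes a point from camera to tool coordinates, whose origin is the TCP and whose axes are the flange's). Camera axes: x right, y down, z forward; pixel columns grow to the right and rows downward; lengths in m; the calibration is good to about 2 mm. A picture is of the moment at which its call begins: read the wrist's pose just before it. There is no depth.
- bot.sign_off(): hands the job in; it is judged then, once.
The state is a dict: "time_s": time; "joint_pos": joint angles; "joint_velocities": joint speeds; "tau": joint torques, N m; "eef_pos": TCP position; "tcp_rot": TCP orientation; "wrist_force": force on the tool from outside, world axes, zero at the start; "wrist_torque": the same for the moment, N m; "width": finger opening in m; "gripper_force": force on a finger pad.
Only numpy, scipy, OpenCV 4.12 (cv2) and the standard library are available. Lean on these libraries where they do the work, as an engineer would, in place of code of your own. Each camera call takes 0.05 s, during which the arm holds its last target. There are 200 camera calls.

## Working session

There is one attempt and no reset: what is moved stays moved. The work goes in short steps, Python scripts to look and compute and a shell command to move; the robot and the scene stay as the last step left them, time stands still between calls to the robot, and variables do not carry over. Pictures are saved under pics/ and viewed, at most 10 in all, crops included, and the job is handed in when it is done.

```bash
ls; mkdir -p pics; cat > h.py <<'E'
import numpy as np, cv2
from cell import bot
def cam(n):
    s=bot.observe(); c=bot.camera(n)
    if 'R' not in c or c.get('R') is None:
        T=np.eye(4);T[:3,:3]=np.array(s['tcp_rot']);T[:3,3]=s['eef_pos']
        W=np.linalg.inv(T@np.array(c['T_tool_cam'])); c['R']=W[:3,:3];c['t']=W[:3,3]
    c['R']=np.array(c['R']);c['t']=np.array(c['t']).reshape(3)
    return c
def ray(c,p):
    q=cv2.undistortPoints(np.array([[p]],float),np.array(c['intrinsics']),np.array(c['dist_coeffs']))[0,0]
    d=c['R'].T@np.array([q[0],q[1],1]); o=-c['R'].T@c['t']; return o,d/np.linalg.norm(d)
def plane(c,p,z):
    o,d=ray(c,p); return o+d*(z-o[2])/d[2]
def tri(obs):
    A=np.zeros((3,3));b=np.zeros(3);rs=[ray(*x) for x in obs]
    for o,d in rs:
        M=np.eye(3)-np.outer(d,d);A+=M;b+=M@o
    X=np.linalg.solve(A,b); return X,[np.linalg.norm(np.cross(X-o,d)) for o,d in rs]
def proj(c,X):
    return cv2.projectPoints(np.array(X,float).reshape(-1,1,3),cv2.Rodrigues(c['R'])[0],c['t'],np.array(c['intrinsics']),np.array(c['dist_coeffs']))[0].reshape(-1,2)
E
python3 - <<'E'
from h import *
import pickle
s=bot.observe();print(s['time_s'],s['eef_pos'],np.round(s['tcp_rot'],3).tolist(),s['width'])
C={n:cam(n) for n in('scene','side')}
pickle.dump(C,open('c0.pkl','wb'))
for n in C: print(n,np.round(-C[n]['R'].T@C[n]['t'],3),np.round(C[n]['R'][2],2)); cv2.imwrite(f'pics/{n}0.png',cv2.resize(C[n]['image'],(800,600)))
E
```

```text
cell.py
jog.py
pics
0.0 [0.11744927 0.51137583 0.30327964] [[-0.975, 0.224, -0.0], [0.224, 0.975, -0.001], [0.0, -0.001, -1.0]] 0.08542654468267924
scene [-0.115 -0.352  0.798] [ 0.68  0.33 -0.66]
side [0.084 1.146 0.555] [ 0.38 -0.86 -0.34]
```

View pics/scene0.png

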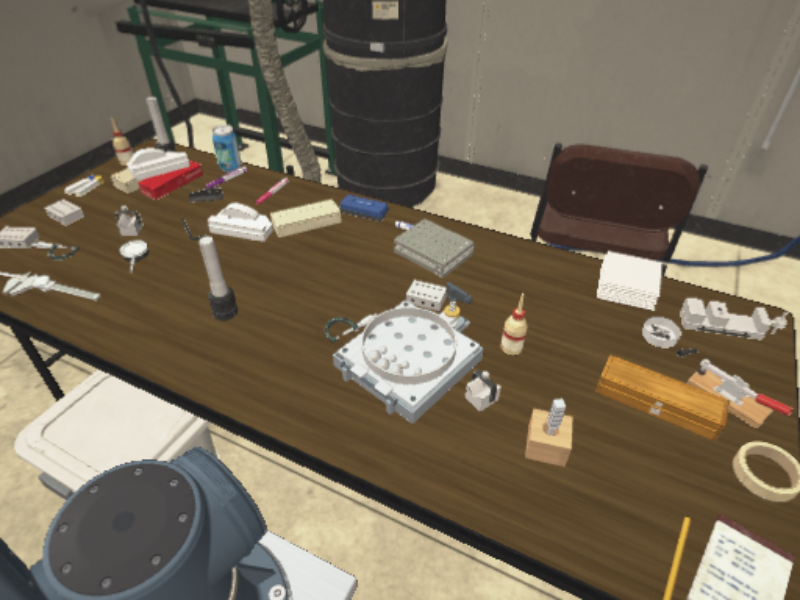

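View pics/side0.png

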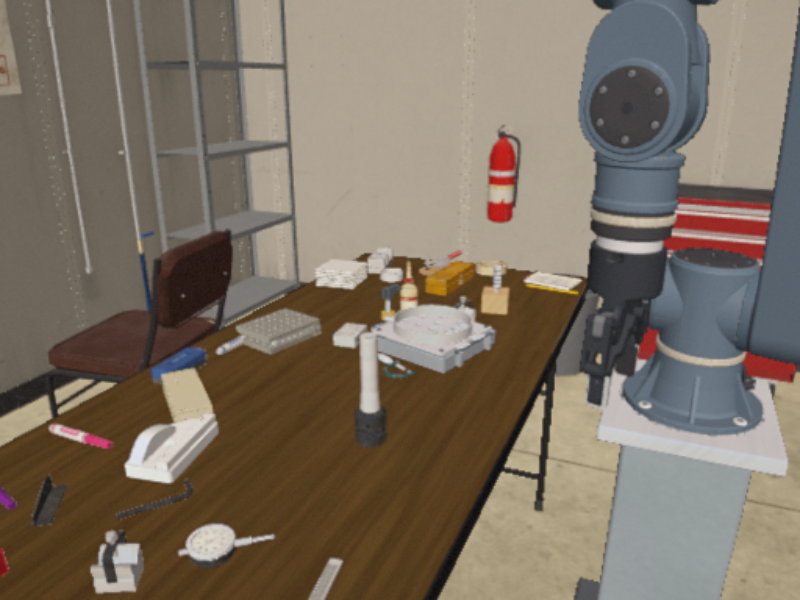

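The scene view (800x600) shows the sieve at about (408,345), the wing at (453,300) on its far side, and the rod stand at (550,435), which is to the right. The boring bar is at (218,280), the V-block at (483,390), the oil bottle at (514,335) and the setup block at (427,293). In the side view the sieve is at (430,330) and the rod at (497,280).

```bash
python3 - <<'E'
from h import *
import pickle
C=pickle.load(open('c0.pkl','rb'));k=1.5625
for n,p,z in [('sieve',(408,342),.045),('wing',(458,296),.1),('rodtop',(557,402),.118),('standtop',(550,422),.05),('vb',(483,400),0),('oil',(512,350),0),('setup',(427,295),.025),('mic',(340,330),0)]:
    print(n,np.round(plane(C['scene'],(p[0]/k,p[1]/k),z),3))
print('rodtop',tri([(C['scene'],(558/k,402/k)),(C['side'],(497/k,266/k))]))
c=bot.camera('wrist');print(np.round(c['T_tool_cam'],3).tolist(),np.round(c['intrinsics'],0).tolist())
E
```

```text
sieve [ 0.547 -0.047  0.045]
wing [ 0.652 -0.101  0.1  ]
rodtop [ 0.472 -0.335  0.118]
standtop [ 0.485 -0.334  0.05 ]
vb [ 0.518 -0.212  0.   ]
oil [ 0.66  -0.221  0.   ]
setup [ 0.708 -0.014  0.025]
mic [ 0.555  0.11  -0.   ]
rodtop (array([ 0.47588027, -0.33650553,  0.11304573]), [np.float64(0.0005513252638661365), np.float64(0.0005513252638660553)])
[[-0.0, -0.962, -0.272, 0.069], [1.0, -0.0, -0.001, -0.0], [0.001, -0.272, 0.962, -0.07], [0.0, 0.0, 0.0, 1.0]] [[283.0, 0.0, 254.0], [0.0, 283.0, 193.0], [0.0, 0.0, 1.0]]
```
Base x axis direction: sieve→wing (0.105,-0.054): approx yaw -27°, length .118 ok ~.13.

Units first: shifts go in cm. So -0.043 m is -4.3, -0.041 m is -4.1.

```bash
python3 jog.py '[{"dx":-4.3, "dy":-4.1}, {"dx":-4.3, "dy":-4.1}, {"dx":-4.3, "dy":-4.1}, {"dx":-4.3, "dy":-4.1}, {"dx":-4.3, "dy":-4.1}, {"dx":-4.3, "dy":-4.1}, {"dx":-4.3, "dy":-4.1}, {"dx":-4.3, "dy":-4.1}, {"dx":-4.3, "dy":-4.1}, {"dx":-4.3, "dy":-4.1}]'
python3 - <<'E'
from h import *
import pickle
s=bot.observe();print(np.round(s['joint_pos'],1),np.round(s['tcp_rot'],3).tolist())
c=cam('wrist');pickle.dump(c,open('w1.pkl','wb'));cv2.imwrite('pics/w1.png',cv2.resize(c['image'],(800,600)))
E
```

```text
time_s: 1.4
eef_pos: [0.4455, 0.0138, 0.304]
tcp_rot: [[-0.975, 0.224, 0.0], [0.224, 0.975, 0.0], [-0.0, 0.0, -1.0]]
wrist_force: [1.7, 0.8, 0.8]
width: 0.0855
gripper_force: 0.0
[  1.8   5.9 -10.5  73.6   0.   14.7] [[-0.975, 0.224, 0.0], [0.224, 0.975, 0.0], [-0.0, 0.0, -1.0]]
```

View pics/w1.png

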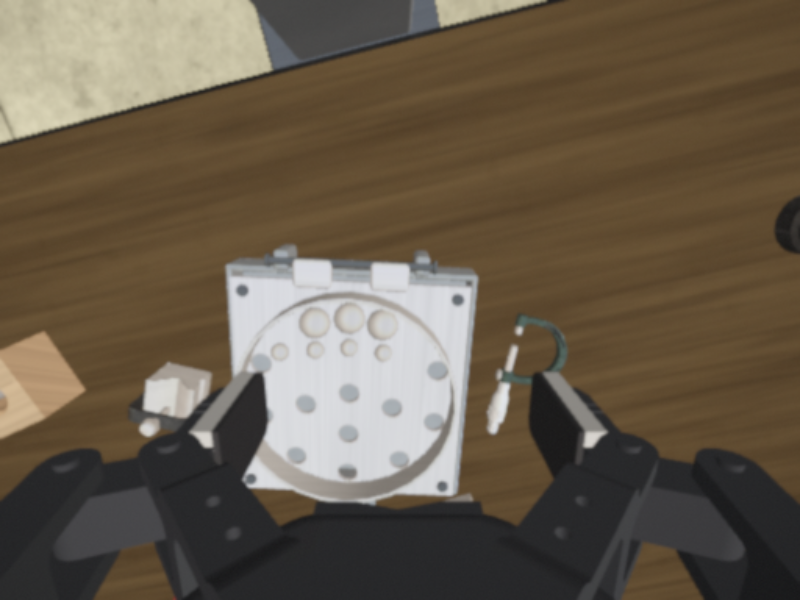

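The wrist picture (800x600) looks down with the hinge end at the top. Three large balls lie at (315,322), (350,318) and (383,324), and four small balls at (280,352), (316,350), (349,348) and (384,353). The wing is hidden by the gripper, so I'll move for a second view.

To row units: -0.04 m is -4, -0.03 m is -3.

```bash
python3 jog.py '[{"dx":-4, "dy":-3}, {"dx":-4, "dy":-3}, {"dx":-4, "dy":-3}, {}, {}]'
python3 - <<'E'
from h import *
import pickle
c=cam('wrist');pickle.dump(c,open('w2.pkl','wb'));cv2.imwrite('pics/w2.png',cv2.resize(c['image'],(800,600)))
E
```

```text
time_s: 2.08
eef_pos: [0.5412, -0.0987, 0.3034]
tcp_rot: [[-0.974, 0.224, -0.001], [0.224, 0.974, 0.0], [0.002, 0.0, -1.0]]
wrist_force: [-0.4, 0.2, 0.4]
width: 0.0855
gripper_force: 0.0
```

View pics/w2.png

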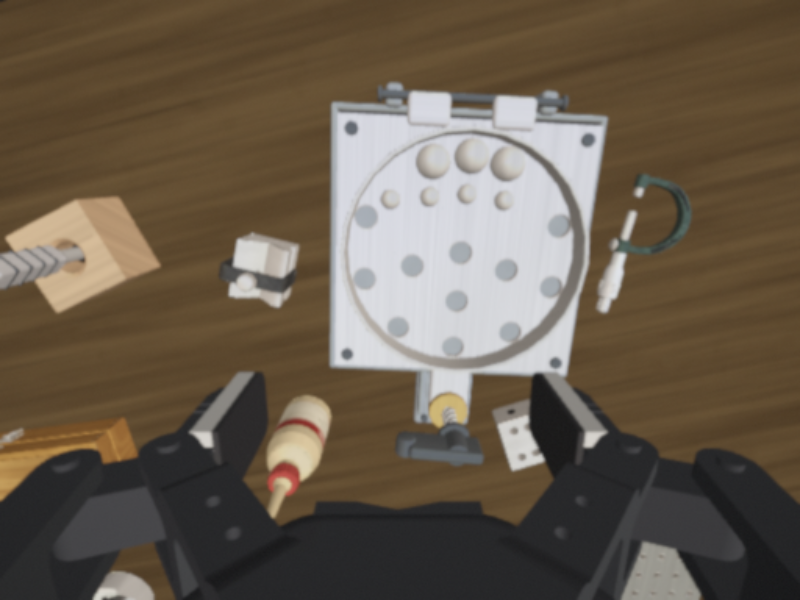

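The second picture shows the wing at about (440,446) with its long-end boss at (405,444), pointing left. It also shows the stand's mouth at (70,255), the oil bottle at (298,435), and all ten holes.

```bash
cat > fit.py <<'E'
from h import *
import pickle
w1,w2=[pickle.load(open(f,'rb')) for f in('w1.pkl','w2.pkl')];k=1.5625
# order: r76 -108,-72,-36,0,36,72,108 ; r38 -72,0,72; centre
P=[(76,a) for a in range(-108,109,36)]+[(38,a) for a in(-72,0,72)]+[(0,0)]
D=np.array([[r*np.cos(np.radians(a)),r*np.sin(np.radians(a)),0] for r,a in P])/1000
a2=[(366,217),(364,278),(398,327),(453,346),(510,331),(551,287),(559,226),(412,265),(456,300),(506,269),(460,252)]
a1=[(261,362),(258,414),(297,455),(347,471),(400,459),(434,421),(437,370),(306,403),(348,433),(392,407),(349,393)]
def ref(c,p):
    g=cv2.cvtColor(c['image'],cv2.COLOR_BGR2GRAY).astype(float)
    x,y=int(round(p[0]/k)),int(round(p[1]/k)); W=g[y-9:y+10,x-9:x+10]
    m=(W<(W.max()+np.percentile(W,8))/2).astype(np.uint8)
    n,l,st,ce=cv2.connectedComponentsWithStats(m); i=l[9,9]
    if i==0: return np.array([x,y],float)
    return np.array([x-9+ce[i][0],y-9+ce[i][1]])
E
cat > f1.py <<'E'
from fit import *
use=[2,3,4,7,8,9,10,5,6,0]
X=[];
for i in use:
    p,e=tri([(w1,ref(w1,a1[i])),(w2,ref(w2,a2[i]))]); X.append(p)
X=np.array(X);print(np.round(X,4).tolist())
x2=np.array([plane(w2,ref(w2,a2[i]),.041) for i in range(11)])
A=x2[:,0]+1j*x2[:,1];B=D[:,0]+1j*D[:,1]
M=np.c_[B,np.ones(11)];s,*_=np.linalg.lstsq(M,A,rcond=None)
print('scale',abs(s[0]),'yaw',np.degrees(np.angle(s[0])),'c',s[1],'res',np.round(abs(M@s-A)*1000,1))
# balls
yaw=np.angle(s[0]);c=s[1]
pickle.dump((yaw,c),open('base.pkl','wb'))
for q,z in[((433,161),.051),((472,156),.051),((507,163),.051),((390,199),.046),((429,196),.046),((467,193),.046),((504,200),.046)]:
    p=plane(w2,(q[0]/k,q[1]/k),z); b=(p[0]+1j*p[1]-c)*np.exp(-1j*yaw)*1000; print('ball',np.round(b,1))
w=c+.13*np.exp(1j*yaw);print('axis',w,'->px',proj(w2,[w.real,w.imag,.112])*k)
for q in[(400,437),(482,452),(398,444),(405,444),(480,444)]:
    p=plane(w2,(q[0]/k,q[1]/k),.112); print(np.round(p,4),np.round((p[0]+1j*p[1]-w)*np.exp(-1j*yaw)*1000,1))
E
python3 f1.py
```

```text
[[0.5847, -0.1107, 0.0451], [0.6142, -0.0711, 0.0379], [0.6119, -0.022, 0.0388], [0.5387, -0.0877, 0.0409], [0.5739, -0.0599, 0.0411], [0.5584, -0.0181, 0.0406], [0.5373, -0.0497, 0.0406], [0.581, 0.0147, 0.0375], [0.5327, 0.0274, 0.0464], [0.4943, -0.112, 0.0523]]
scale 1.0297899862270223 yaw -15.857176157114829 c (0.5374867334930055-0.04932294489615247j) res [0.6 0.5 0.3 0.8 1.3 1.8 1.6 0.8 1.2 1.6 0.5]
ball (-64.4-26.5j)
ball (-69.1+0.3j)
ball (-65.7+25.2j)
ball (-36.9-55.3j)
ball (-40.4-27.3j)
ball (-43.9-0.1j)
ball (-40.4+27.1j)
axis (0.6625396878431205-0.0848441865454538j) ->px [[458.13250595 458.08492514]]
[ 0.6376 -0.1199  0.112 ] (-14.4-40.5j)
[ 0.6615 -0.0681  0.112 ] (-5.6+15.8j)
[ 0.6426 -0.1224  0.112 ] (-9-41.6j)
[ 0.6436 -0.1178  0.112 ] (-9.2-36.8j)
[ 0.6551 -0.0684  0.112 ] (-11.7+13.8j)
```

```bash
python3 - <<'E'
from fit import *
cv2.imwrite('pics/wing.png',cv2.resize(w2['image'][215:315,240:340],(600,600),interpolation=cv2.INTER_CUBIC))
E
```

```text
(no output)
```

View pics/wing.png

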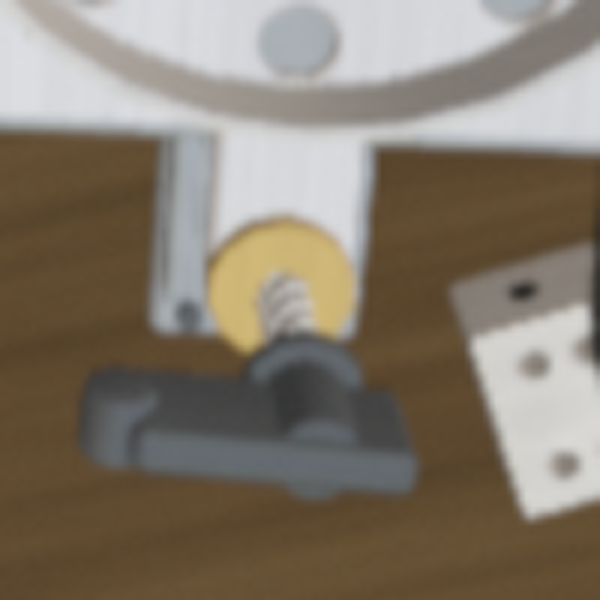

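```bash
cat > f2.py <<'E'
from fit import *
yaw,c=pickle.load(open('base.pkl','rb'))
for n,w,a in(('w1',w1,a1),('w2',w2,a2)):
    px=np.array([ref(w,p) for p in a])
    print(n,'ref shift',np.round(px*k-np.array(a),1).tolist())
    ok,r,t=cv2.solvePnP(D,px,np.array(w['intrinsics']),np.array(w['dist_coeffs']))
    e=np.linalg.norm(cv2.projectPoints(D,r,t,np.array(w['intrinsics']),np.array(w['dist_coeffs']))[0].reshape(-1,2)-px,axis=1)
    R=cv2.Rodrigues(r)[0]
    Rw=w['R'].T@R; tw=w['R'].T@(t.ravel()-w['t'])   # deck in world
    print('deck world',np.round(tw,4),'rot',np.round(Rw,3).tolist(),'reproj',np.round(e,2))
E
python3 f2.py; python3 -c "
from fit import *
print(np.round(w2['intrinsics'],1).tolist(),np.round(w2['dist_coeffs'],4))
from h import *
C=pickle.load(open('c0.pkl','rb'))
cv2.imwrite('pics/sc.png',cv2.resize(C['scene']['image'][170:310,200:387],(800,600),interpolation=cv2.INTER_CUBIC))"
```

```text
w1 ref shift [[-2.7, 6.4], [-3.1, 0.2], [-3.4, 3.2], [0.1, 1.0], [0.0, 0.4], [0.4, -0.7], [0.4, 0.2], [-0.8, 0.6], [-0.0, 0.3], [-0.6, 0.3], [-0.4, -0.3]]
deck world [ 0.5343 -0.0484  0.0481] rot [[0.96, 0.276, 0.035], [-0.278, 0.959, 0.05], [-0.019, -0.058, 0.998]] reproj [2.49 3.27 0.71 0.48 0.97 0.21 0.89 1.59 0.64 0.34 0.56]
w2 ref shift [[-1.7, -1.9], [-2.4, 1.2], [-2.1, 1.8], [-0.6, 3.6], [2.4, 4.0], [0.6, 0.5], [6.3, -0.7], [-0.3, 0.0], [0.2, 0.5], [-0.1, 0.6], [0.2, 0.1]]
deck world [ 0.5356 -0.0502  0.0503] rot [[0.962, 0.274, -0.009], [-0.274, 0.962, 0.006], [0.011, -0.003, 1.0]] reproj [0.45 0.45 0.2  0.46 0.93 1.38 1.57 0.58 0.93 1.26 0.44]
[[283.2, 0.0, 254.5], [0.0, 283.2, 192.9], [0.0, 0.0, 1.0]] [-0.0104  0.      0.      0.      0.    ]
```

View pics/sc.png

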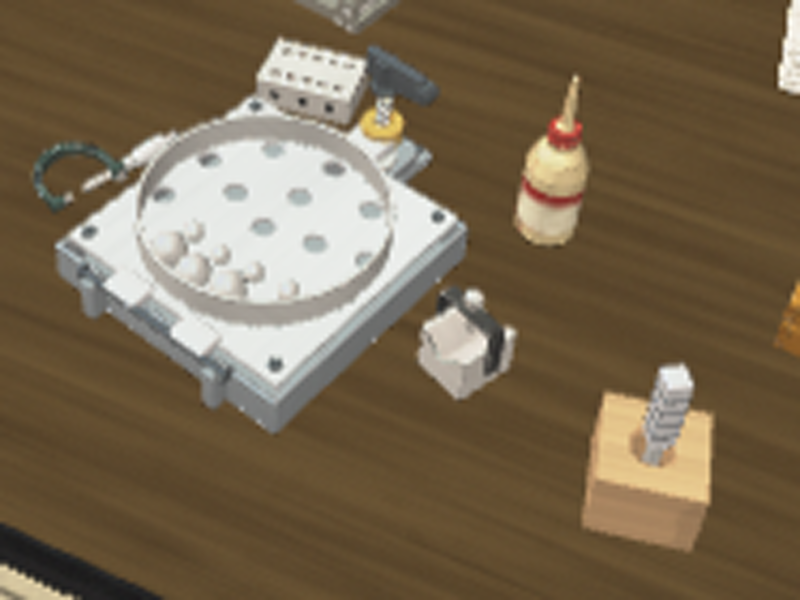

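This enlarged scene crop confirms the layout: the wing is at (400,72), the rod handle's top at (675,375) and the stand's mouth at (655,447). The rim shadow spoiled the refinement for the outer holes, so I'll drop those shifts.

```bash
cat >> fit.py <<'E'
_r=ref
def ref(c,p):
    q=_r(c,p)*1.0
    return q if np.linalg.norm(q*k-np.array(p))<1.3 else (np.array(p)-.3)/k
E
python3 f2.py | grep -v shift; python3 f1.py
python3 - <<'E'
from fit import *
C=pickle.load(open('c0.pkl','rb'))['scene']
s=187/800
for n,q,z in(('rodtop',(675,372),.118),('mouth',(655,447),.05),('wing R',(430,92),.112),('wing L',(372,55),.112)):
    print(n,np.round(plane(C,(200+q[0]*s,170+q[1]*s),z),4))
print('mouth',tri([(C,(200+655*s,170+450*s)),(w2,(70/k,255/k))]))
for q in((263.3,289.5),(309.2,293.3)): print(np.round(plane(w2,q,.112),4))
E
```

```text
deck world [ 0.5349 -0.0487  0.0446] rot [[0.962, 0.271, -0.006], [-0.271, 0.962, 0.008], [0.008, -0.006, 1.0]] reproj [0.91 2.33 1.05 0.2  0.54 0.58 0.68 0.41 0.21 0.39 0.29]
deck world [ 0.5375 -0.0498  0.0401] rot [[0.964, 0.267, -0.01], [-0.268, 0.963, -0.012], [0.006, 0.014, 1.0]] reproj [0.13 0.41 0.26 0.27 0.51 0.68 0.42 0.13 0.1  0.04 0.12]
[[0.5852, -0.1093, 0.0399], [0.6094, -0.0698, 0.0436], [0.6086, -0.0227, 0.0409], [0.5387, -0.0877, 0.0409], [0.5739, -0.0599, 0.0411], [0.5584, -0.0181, 0.0406], [0.5373, -0.0497, 0.0406], [0.581, 0.0147, 0.0375], [0.5346, 0.0263, 0.0389], [0.4955, -0.1135, 0.0377]]
scale 0.9994276016180994 yaw -15.629927942160371 c (0.5373398901278233-0.04970382624138803j) res [0.3 0.5 0.2 0.4 0.5 1.  0.5 0.2 0.1 0.1 0.1]
ball (-64.5-25.8j)
ball (-69.1+1j)
ball (-65.6+25.8j)
ball (-37.1-54.7j)
ball (-40.5-26.7j)
ball (-43.9+0.5j)
ball (-40.2+27.7j)
axis (0.6625327459062769-0.08472880107414602j) ->px [[458.29662578 458.04339605]]
[ 0.6376 -0.1199  0.112 ] (-14.5-40.5j)
[ 0.6615 -0.0681  0.112 ] (-5.5+15.7j)
[ 0.6426 -0.1224  0.112 ] (-9.1-41.6j)
[ 0.6436 -0.1178  0.112 ] (-9.3-36.9j)
[ 0.6551 -0.0684  0.112 ] (-11.6+13.7j)
rodtop [ 0.474  -0.3378  0.118 ]
mouth [ 0.4729 -0.3398  0.05  ]
wing R [ 0.6401 -0.128   0.112 ]
wing L [ 0.6583 -0.0776  0.112 ]
mouth (array([ 0.47346455, -0.3391281 ,  0.04442718]), [np.float64(0.0017789869015662238), np.float64(0.001778986901566124)])
[ 0.6509 -0.115   0.112 ]
[ 0.6665 -0.0682  0.112 ]
```

Base found at (0.5373, -0.0497) with yaw -15.6° and hole-fit scale 0.999. The wing axis is at (0.6625, -0.0847), with its long end at about -109°, so the screw is at roughly 1.6 rad. Moving over the wing now, with the fingers set across the blade.

To row units: -0.0383 m is -3.83, 0.0136 m is 1.36.

```bash
python3 jog.py '[{"dx":-3.83, "dy":1.36}, {"dx":-3.83, "dy":1.36}, {"dx":-3.83, "dy":1.36}, {"wz":10.6}, {"wz":10.6}, {"wz":10.6}, {"wz":10.6}, {"wz":10.6}, {"wz":10.6}, {"wz":10.6}]' .055 >/dev/null; python3 jog.py '[{"wz":10.6}, {"wz":10.6}, {}, {}]'
python3 - <<'E'
from h import *
import pickle
s=bot.observe();print(np.round(s['joint_pos'],1))
c=cam('wrist');pickle.dump(c,open('w3.pkl','wb'));
k=1.5625
print(proj(c,[.6625,-.0847,.112])*k)
cv2.imwrite('pics/w3.png',cv2.resize(c['image'],(800,600)))
E
```

```text
time_s: 3.88
eef_pos: [0.6625, -0.0841, 0.3043]
tcp_rot: [[0.31, 0.951, 0.0], [0.951, -0.31, -0.0], [-0.0, 0.0, -1.0]]
wrist_force: [0.4, -0.7, 0.4]
width: 0.0552
gripper_force: 0.0
[ -7.2  28.3  21.5  83.2  -0.  100.8]
[[399.05950695 293.19642982]]
```

View pics/w3.png

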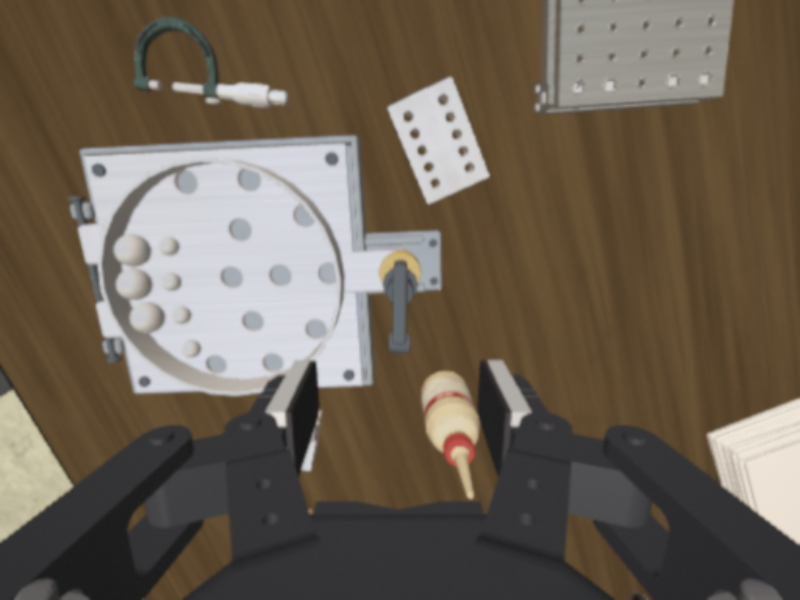

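The wing lies vertically in the picture, from (400,262) to (400,348), centred between the fingers. The predicted axis at (399,293) fits. Next I'll check its height from the two views and work out the rod's place.

```bash
python3 - <<'E'
from fit import *
w3=pickle.load(open('w3.pkl','rb'));C=pickle.load(open('c0.pkl','rb'))
print('wing short end top',tri([(w2,(309.2,293.3)),(w3,(400/k,263/k))]))
s=187/800
print('rod top',tri([(C['scene'],(200+676*s,170+375*s)),(C['side'],(497/k,266/k))]))
E
```

```text
wing short end top (array([ 0.66874964, -0.06782716,  0.10888536]), [np.float64(0.00024225085892812975), np.float64(0.00024225085892807326)])
rod top (array([ 0.47641546, -0.33870553,  0.1123508 ]), [np.float64(0.0004916105604335062), np.float64(0.0004916105604335804)])
```

To row units: 0.047 m is 4.7, 0.045 m is 4.5.

```bash
python3 jog.py '[{"dz":4.7}, {"dz":4.7}, {"dz":4.5}, {}, {}]'; python3 jog.py '[{}, {}, {}, {}]' 0 60
```

```text
time_s: 4.55
eef_pos: [0.6635, -0.0848, 0.1667]
tcp_rot: [[0.314, 0.95, 0.002], [0.95, -0.314, -0.0], [0.0, 0.002, -1.0]]
wrist_force: [0.1, 0.6, 1.0]
width: 0.055
gripper_force: 0.0
time_s: 5.05
eef_pos: [0.6634, -0.0849, 0.1663]
tcp_rot: [[0.315, 0.949, 0.002], [0.949, -0.315, -0.0], [0.0, 0.002, -1.0]]
wrist_force: [0.3, 0.2, 6.8]
width: 0.0077
gripper_force: 60.0
```

```bash
python3 jog.py '[{"wz":-10.3}, {"wz":-10.3}, {"wz":-10.3}, {"wz":-10.3}, {"wz":-10.3}, {"wz":-10.3}, {"wz":-10.3}, {"wz":-10.3}, {"wz":-10.3}, {}]'; python3 jog.py '[{}, {}]'
```

```text
time_s: 6.3
eef_pos: [0.6634, -0.0849, 0.1663]
tcp_rot: [[-0.964, 0.267, 0.002], [0.267, 0.964, -0.0], [-0.002, 0.0, -1.0]]
wrist_force: [0.5, -0.1, 6.6]
width: 0.0073
gripper_force: 60.2
time_s: 6.55
eef_pos: [0.6634, -0.0849, 0.1663]
tcp_rot: [[-0.963, 0.269, 0.002], [0.269, 0.963, -0.0], [-0.002, 0.0, -1.0]]
wrist_force: [-0.0, -1.3, 6.9]
width: 0.0076
gripper_force: 60.2
```

To row units: -0.045 m is -4.5.

```bash
python3 jog.py '[{}, {}, {"dz":-4.5}, {"dz":-4.5}, {"dz":-4.5}, {}]' .07
python3 - <<'E'
from h import *
import pickle
c=cam('wrist');pickle.dump(c,open('w4.pkl','wb'))
b=.5373-.0497j;u=np.exp(1j*np.radians(-15.63));k=1.5625
for x in(0,.130,.173,.112): p=b+u*x; print(x,proj(c,[p.real,p.imag,.112 if x else .039]))
cv2.imwrite('pics/w4.png',cv2.resize(c['image'][60:360,56:456],(800,600),interpolation=cv2.INTER_CUBIC))
E
```

```text
time_s: 7.3
eef_pos: [0.6639, -0.0849, 0.3039]
tcp_rot: [[-0.963, 0.27, 0.006], [0.27, 0.963, -0.001], [-0.006, 0.001, -1.0]]
wrist_force: [0.2, -0.3, -0.9]
width: 0.0699
gripper_force: 0.0
0 [[254.58119063  51.83775451]]
0.13 [[254.68710247 185.74504731]]
0.173 [[254.70354337 227.48869469]]
0.112 [[254.67975124 167.15517435]]
```

View pics/w4.png

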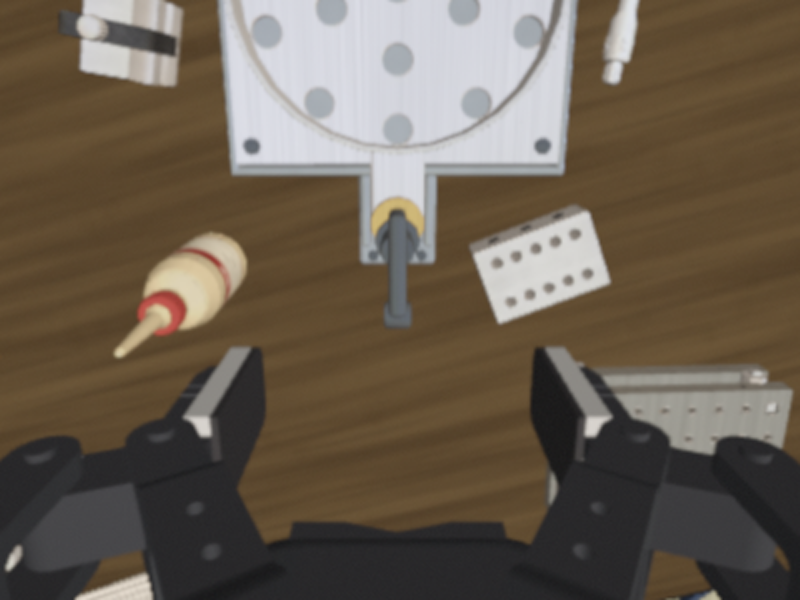

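The picture shows the wing pointing straight out along the base axis, from (398,212) to (398,322), with the tongue centred at x=398: the sieve is level. Next is the rod.

To row units: -0.0493 m is -4.93, 0.0191 m is 1.91.

```bash
python3 jog.py '[{"dx":1.91, "dy":-4.93}, {"dx":1.91, "dy":-4.93}, {"dx":1.91, "dy":-4.93}, {"dx":1.91, "dy":-4.93}, {"dx":1.91, "dy":-4.93}, {"dx":1.91, "dy":-4.93}, {}, {}]'
python3 - <<'E'
from h import *
import pickle
c=cam('wrist');pickle.dump(c,open('w5.pkl','wb'))
print(proj(c,[.474,-.339,.118]),proj(c,[.474,-.339,.05]))
cv2.imwrite('pics/w5.png',cv2.resize(c['image'][120:270,154:354],(800,600),interpolation=cv2.INTER_CUBIC))
E
```

```text
time_s: 8.35
eef_pos: [0.4723, -0.3385, 0.2988]
tcp_rot: [[-0.963, 0.27, -0.001], [0.27, 0.963, 0.001], [0.002, 0.001, -1.0]]
wrist_force: [0.0, 1.1, -0.5]
width: 0.0699
gripper_force: 0.0
[[254.91323009 193.57612027]] [[254.81352514 177.50323952]]
```

View pics/w5.png

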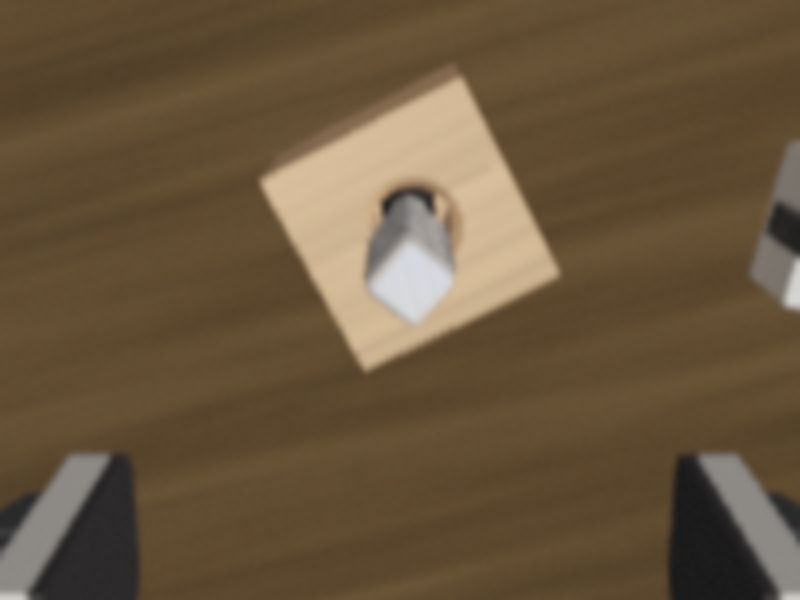

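The crop shows the handle's top square with corners (366,285), (413,325), (454,277) and (410,235), and the block's top with corners (260,180), (460,78), (560,272) and (365,370).

```bash
python3 - <<'E'
from fit import *
w5=pickle.load(open('w5.pkl','rb'));C=pickle.load(open('c0.pkl','rb'));s=187/800
f=lambda q:(154+q[0]/4,120+q[1]/4)
T=np.array([plane(w5,f(q),.118) for q in((366,285),(413,325),(454,277),(410,235))])
B=np.array([plane(w5,f(q),.05) for q in((260,180),(460,76),(560,272),(365,370))])
for n,S in(('top',T),('block',B)):
    d=np.roll(S,-1,0)-S; print(n,np.round(S.mean(0),4),np.round(np.linalg.norm(d,axis=1),4),np.round(np.degrees(np.arctan2(d[:,1],d[:,0]))%90,1))
print('rod top',tri([(C['scene'],(200+676*s,170+378*s)),(C['side'],(497/k,266/k)),(w5,f((411,280)))]))
E
```

```text
top [ 0.4713 -0.3366  0.118 ] [0.0145 0.0149 0.0141 0.0155] [32.6 35.2 30.  33.7]
block [ 0.4739 -0.3366  0.05  ] [0.0636 0.0637 0.0646 0.0644] [11.6 12.3 12.2 11.4]
rod top (array([ 0.47448902, -0.33790768,  0.11215898]), [np.float64(0.0014108260829796917), np.float64(0.001314253040417256), np.float64(0.002021294209522499)])
```

To row units: 0.039 m is 3.9, 0.0015 m is 0.15.

```bash
python3 jog.py '[{"wz":10.34}, {"wz":10.34}, {"wz":10.34}, {"wz":10.34}, {"dx":0.15, "dy":0.1, "dz":3.9}, {"dz":3.9}, {"dz":3.9}, {"dz":3.9}, {}]'; python3 jog.py '[{}, {}, {}, {}]' 0 60;  python3 jog.py '[{"dz":-2}, {"dz":-2}, {"dz":-2}, {"dz":-2}, {"dz":-2}, {}]'
python3 - <<'E'
from h import *
import pickle
pickle.dump(cam('wrist'),open('w6.pkl','wb'));c=cam('side');pickle.dump(c,open('s6.pkl','wb'))
a=pickle.load(open('w6.pkl','rb'))['image']
b=cv2.resize(c['image'][120:260,250:420],(400,330)) 
cv2.imwrite('pics/w6.png',np.vstack([a[130:384,56:456],b]))
E
```

```text
time_s: 9.52
eef_pos: [0.4719, -0.3347, 0.1412]
tcp_rot: [[-0.546, 0.838, -0.005], [0.838, 0.546, 0.004], [0.006, -0.002, -1.0]]
wrist_force: [-0.4, 0.6, -0.0]
width: 0.0696
gripper_force: 0.0
time_s: 10.02
eef_pos: [0.4732, -0.3374, 0.1454]
tcp_rot: [[-0.545, 0.839, 0.002], [0.839, 0.545, -0.001], [-0.002, 0.001, -1.0]]
wrist_force: [-0.8, 0.5, 6.7]
width: 0.0152
gripper_force: 58.6
time_s: 10.78
eef_pos: [0.4731, -0.3374, 0.2455]
tcp_rot: [[-0.545, 0.839, 0.002], [0.839, 0.545, -0.002], [-0.003, 0.001, -1.0]]
wrist_force: [0.4, -0.2, -1.3]
width: 0.015
gripper_force: 58.5
```

View pics/w6.png

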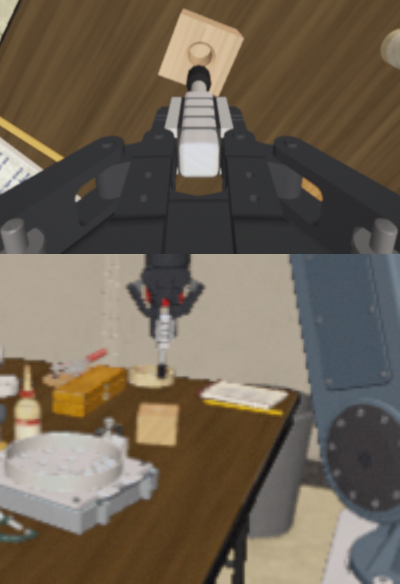

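The rod is held upright with its foot clear, at (199,76) in the upper half, almost on the tool axis; the stand is below. All ten pictures are used, so from here I'll check with numbers only. I'm building the ball detector and calibrating it on the earlier images.

```bash
cat > det.py <<'E'
from h import *
import pickle
b0=.5373-.0497j;u=np.exp(1j*np.radians(-15.63));k=1.5625
def topdown(c,z=.045,n=400):   # rectify deck: 0.5 mm/px, base frame; row=x (from -100), col=y
    g=(np.arange(n)-n/2)*.0005
    X,Y=np.meshgrid(g,g,indexing='ij'); p=b0+u*(X+1j*Y)
    uv=proj(c,np.stack([p.real.ravel(),p.imag.ravel(),np.full(n*n,z)],1)).astype(np.float32)
    return cv2.remap(c['image'],uv[:,0].reshape(n,n),uv[:,1].reshape(n,n),cv2.INTER_LINEAR,borderValue=(0,0,0))
def balls(c,thr=12,v=False):
    t=cv2.GaussianBlur(topdown(c),(5,5),0).astype(int)
    d=t[:,:,2]-t[:,:,0]
    yy,xx=np.mgrid[:400,:400]; r=np.hypot(yy-200,xx-200)
    m=((d>thr)&(r<166)).astype(np.uint8)
    n,l,st,ce=cv2.connectedComponentsWithStats(m)
    return [(round((ce[i][1]-200)/2,1),round((ce[i][0]-200)/2,1),int(st[i][4]/4),[int(q) for q in st[i][2:4]//2]) for i in range(1,n) if st[i][4]>60]
E
python3 - <<'E'
from det import *
for f in('w2.pkl','w1.pkl'):
    c=pickle.load(open(f,'rb')); t=topdown(c).astype(int)
    for n,x,y in(('large',-69,1),('small',-44,.5),('small',-40.5,-27),('plate',-20,0),('plate',20,0),('hole',0,0),('hole',38,0)):
        print(n,t[200+int(2*x),200+int(2*y)],end=' ')
    print()
    for th in(6,12,18): print(f,th,balls(c,th))
c=pickle.load(open('w6.pkl','rb'));g=c['image'].max(2)[180:240,235:275]
print([(180+i,[235+int(x) for x in np.where(r<40)[0][[0,-1]]]) for i,r in enumerate(g) if (r<40).sum()>3][::3])
E
```

```text
large [201 205 206] small [209 207 206] small [208 206 207] plate [220 214 212] plate [219 214 213] hole [178 173 167] hole [181 175 169] 
w2.pkl 6 [(np.float64(-67.9), np.float64(-1.2), 247, [22, 22]), (np.float64(-64.3), np.float64(24.7), 258, [22, 22]), (np.float64(-62.8), np.float64(-28.2), 236, [22, 22]), (np.float64(-42.5), np.float64(-1.7), 64, [11, 12]), (np.float64(-39.1), np.float64(-28.5), 60, [11, 12]), (np.float64(-39.3), np.float64(25.7), 69, [11, 11]), (np.float64(-35.8), np.float64(-56.7), 58, [11, 11])]
w2.pkl 12 [(np.float64(-67.4), np.float64(-2.1), 137, [18, 20]), (np.float64(-63.6), np.float64(23.8), 154, [19, 20]), (np.float64(-62.0), np.float64(-29.3), 130, [18, 19]), (np.float64(-42.1), np.float64(-2.4), 21, [7, 9]), (np.float64(-38.9), np.float64(25.0), 26, [7, 9]), (np.float64(-38.3), np.float64(-29.2), 17, [7, 8])]
w2.pkl 18 []
large [210 206 205] small [209 206 205] small [209 206 205] plate [220 217 215] plate [219 216 214] hole [179 174 168] hole [180 176 169] 
w1.pkl 6 [(np.float64(-67.2), np.float64(-2.3), 258, [23, 25]), (np.float64(-62.9), np.float64(22.9), 246, [22, 24]), (np.float64(-62.0), np.float64(-29.0), 255, [23, 23]), (np.float64(-42.9), np.float64(-3.1), 57, [10, 13]), (np.float64(-39.9), np.float64(-29.8), 53, [12, 13]), (np.float64(-39.5), np.float64(24.3), 57, [9, 13]), (np.float64(-36.7), np.float64(-56.7), 64, [12, 13]), (np.float64(79.3), np.float64(0.9), 34, [12, 6])]
w1.pkl 12 [(np.float64(-67.1), np.float64(-6.2), 89, [14, 22]), (np.float64(-62.6), np.float64(19.5), 93, [11, 22]), (np.float64(-61.9), np.float64(-34.2), 72, [11, 21])]
w1.pkl 18 []
[(197, [251, 257]), (200, [247, 261]), (203, [245, 263]), (206, [245, 264])]
```

The detector finds all 3 large and 4 small balls at the same places in both views. I'll turn the tool to the base axes so that dx = -base x and dy = +base y, then move over the sieve.

Units first: shifts go in cm. So 0.0505 m is 5.05, 0.0129 m is 1.29.

```bash
cat > pos.py <<'E'
from det import *
s=bot.observe();p=((s['eef_pos'][0]+1j*s['eef_pos'][1])-b0)*np.conj(u)*1000
R=s['tcp_rot'];print('base',np.round(p,1),'z',round(s['eef_pos'][2],4),'yawx-err',round(float(np.degrees(np.angle((R[0][0]+1j*R[1][0])/(-u)))),2),'tilt',round(R[0][2],3),round(R[1][2],3),'F',np.round(s['wrist_force'],1),'t',s['time_s'])
E
python3 jog.py '[{"wz":-10.34}, {"wz":-10.34}, {"wz":-10.34}, {"wz":-10.34}, {"dx":1.29, "dy":5.05}, {"dx":1.29, "dy":5.05}, {"dx":1.29, "dy":5.05}, {"dx":1.29, "dy":5.05}, {"dx":1.29, "dy":5.05}, {}]' >/dev/null;python3 jog.py '[{}, {}]'|grep width; python3 pos.py
```

```text
width: 0.0153
base (-49.1-42.4j) z 0.2435 yawx-err -0.08 tilt -0.001 -0.0 F [-0.  -0.7 -0.6] t 12.375
```

```bash
python3 jog.py '[{"dz":2.2}, {"dz":2.2}, {"dz":2.05}, {}]' >/dev/null; python3 pos.py; python3 jog.py '[{"dx":-0.48, "dy":-0.63}, {"dx":-0.48, "dy":-0.63}, {"dx":-0.48, "dy":-0.63}, {"dx":-0.2, "dy":-0.2}, {}]' >/dev/null; python3 pos.py
```

```text
base (-49.8-42.6j) z 0.1783 yawx-err -0.11 tilt -0.002 0.0 F [ 0.4 -0.4 -0.3] t 12.875
base (-32.8-62.6j) z 0.1795 yawx-err -0.03 tilt -0.0 -0.0 F [ 0.5  0.7 -0.8] t 13.5
```

To row units: 0.018 m is 1.8, 0.011 m is 1.1.

```bash
python3 jog.py '[{"dz":-2}, {"dz":-1.5}, {"dx":-0.9, "dy":2.43}, {"dx":-0.9, "dy":2.43}, {}, {"dz":1.8}, {"dz":1.7}, {"dx":1.1}, {"dx":1.1}, {"dx":1, "dy":0.05}]' >/dev/null; python3 jog.py '[{}]' >/dev/null; python3 pos.py;  python3 jog.py '[{"dx":-0.4, "dy":-1.11}, {"dx":-0.4, "dy":-1.11}, {"dx":-0.4, "dy":-1.11}, {"dx":-0.4, "dy":-1.11}, {"dx":-0.6, "dy":-1}, {"dx":-1.25, "dy":-0.3}, {"dx":-1.25, "dy":-0.15}, {"dx":-1.25, "dy":0.15}, {"dx":-1.25, "dy":0.3}, {"dx":-1.1, "dy":0.6}]'>/dev/null;  python3 jog.py '[{"dz":-6.2}, {"dz":-6.2}, {"dx":-2.5, "dy":3.1}, {"dx":-2.5, "dy":3.1}, {}, {}]' >/dev/null; python3 pos.py
python3 - <<'E'
from det import *
c=cam('wrist');pickle.dump(c,open('v1.pkl','wb'))
for b in balls(c,6): print(*b)
E
```

```text
base (-47.7-13.3j) z 0.1801 yawx-err 0.01 tilt 0.001 -0.0 F [ 0.4 -0.6 -1.1] t 14.875
base (85.8+0.5j) z 0.303 yawx-err 0.03 tilt -0.001 -0.0 F [ 0.6  0.7 -0. ] t 16.875
-68.8 -1.5 265 [23, 23]
-64.8 24.3 267 [22, 24]
-65.8 -29.6 229 [23, 17]
-44.1 0.9 67 [12, 11]
-39.1 25.8 68 [12, 11]
-21.3 -71.6 55 [12, 10]
```

Two small balls have dropped; one can be seen through hole -108. Now the mirrored stroke for the ball at (-39.5, 26.5).

To row units: 0.0504 m is 5.04, 0.0105 m is 1.05.

```bash
python3 jog.py '[{"dx":5.04, "dy":0.65}, {"dx":5.04, "dy":0.65}, {"dz":6}, {"dz":4.2}, {"dz":2.22}, {}, {"dx":1.05, "dy":-0.07}, {"dx":1.05, "dy":-0.07}, {"dx":1.05, "dy":-0.07}, {}]' >/dev/null; python3 pos.py;  python3 jog.py '[{"dx":-0.38, "dy":1.12}, {"dx":-0.38, "dy":1.12}, {"dx":-0.38, "dy":1.12}, {"dx":-0.38, "dy":1.12}, {"dx":-0.6, "dy":1.1}, {"dx":-1.25, "dy":0.3}, {"dx":-1.25, "dy":0.15}, {"dx":-1.25, "dy":-0.15}, {"dx":-1.25, "dy":-0.3}, {"dx":-1.1, "dy":-0.6}]'>/dev/null; python3 pos.py; python3 jog.py '[{"dz":-6.2}, {"dz":-6.2}, {"dx":-2.5, "dy":-3.1}, {"dx":-2.5, "dy":-3.1}, {}, {}]' >/dev/null; python3 pos.py
python3 - <<'E'
from det import *
c=cam('wrist');pickle.dump(c,open('v2.pkl','wb'))
for b in balls(c,6): print(*b)
E
```

```text
base (-47.1+11.1j) z 0.1796 yawx-err 0.01 tilt 0.0 -0.0 F [-0.3 -0.1  0.3] t 18.175
base (36.9+60.4j) z 0.1791 yawx-err -0.02 tilt -0.0 -0.0 F [ 0.8 -0.5 -0.9] t 19.425
base (85.8-1.4j) z 0.3029 yawx-err -0.06 tilt -0.001 0.0 F [-0.9 -0.5  0. ] t 20.175
-69.2 -1.5 264 [23, 23]
-64.8 24.2 265 [22, 23]
-65.8 -29.6 229 [23, 18]
-51.0 -6.8 68 [12, 11]
-21.2 -71.8 53 [11, 10]
```

Only one small ball is left on the deck, at (-51,-7), close to a large one. I'll push it clear first, then look.

```bash
python3 jog.py '[{"dx":5.29, "dy":0.77}, {"dx":5.29, "dy":0.77}, {"dz":6}, {"dz":4.2}, {"dz":2.17}, {}, {"dx":0.88, "dy":-0.1}, {"dx":0.88, "dy":-0.1}, {"dx":0.88, "dy":-0.1}, {"dx":0.88, "dy":-0.1}]' >/dev/null; python3 jog.py '[{}]' >/dev/null; python3 pos.py;  python3 jog.py '[{"dx":-0.18, "dy":-0.63}, {"dx":-0.18, "dy":-0.63}, {"dx":-0.18, "dy":-0.63}, {}, {"dz":-6.2}, {"dz":-6.2}, {"dx":-4.53, "dy":0.27}, {"dx":-4.53, "dy":0.27}, {"dx":-4.53, "dy":0.27}, {}]'>/dev/null; python3 jog.py '[{}]' >/dev/null; python3 pos.py
python3 - <<'E'
from det import *
c=cam('wrist');pickle.dump(c,open('v3.pkl','wb'))
for b in balls(c,6): print(*b)
E
```

```text
base (-55.6+10.3j) z 0.1798 yawx-err -0.0 tilt 0.0 -0.0 F [-0.   0.7 -0.9] t 21.6
base (85.8-0.5j) z 0.3029 yawx-err -0.01 tilt -0.002 0.0 F [-0.3 -0.4 -1.1] t 22.975
-68.9 -17.3 486 [47, 24]
-67.1 26.5 258 [22, 22]
-45.5 -29.4 66 [12, 11]
-21.5 -71.9 55 [11, 10]
```

```bash
python3 jog.py '[{"dx":5.29, "dy":-0.43}, {"dx":5.29, "dy":-0.43}, {"dz":6}, {"dz":4.2}, {"dz":2.17}, {}, {"dx":0.82, "dy":-0.09}, {"dx":0.82, "dy":-0.09}, {"dx":0.82, "dy":-0.09}, {"dx":0.82, "dy":-0.09}]' >/dev/null; python3 jog.py '[{}]' >/dev/null; python3 pos.py;  python3 jog.py '[{"dx":-0.56, "dy":-1.14}, {"dx":-0.56, "dy":-1.14}, {"dx":-0.56, "dy":-1.14}, {"dx":-0.56, "dy":-1.14}, {"dx":-0.6, "dy":-1}, {"dx":-1.25, "dy":-0.3}, {"dx":-1.25, "dy":-0.15}, {"dx":-1.25, "dy":0.15}, {"dx":-1.25, "dy":0.3}, {"dx":-1.1, "dy":0.6}]'>/dev/null; python3 pos.py; python3 jog.py '[{"dz":-6.2}, {"dz":-6.2}, {"dx":-2.5, "dy":3.1}, {"dx":-2.5, "dy":3.1}, {}, {}]' >/dev/null; python3 pos.py
python3 - <<'E'
from det import *
c=cam('wrist');pickle.dump(c,open('v4.pkl','wb'))
for b in balls(c,6): print(*b)
E
```

```text
base (-52.9-12.7j) z 0.1801 yawx-err -0.0 tilt 0.0 -0.0 F [ 0.1 -0.7 -1.7] t 24.4
base (37.9-62j) z 0.1797 yawx-err -0.02 tilt -0.0 -0.0 F [-0.5 -0.5 -1.5] t 25.65
base (86.9+0.1j) z 0.3033 yawx-err 0.04 tilt -0.001 -0.0 F [ 0.1 -0.6 -1.1] t 26.4
-71.6 -5.7 249 [22, 19]
-67.0 26.6 259 [22, 22]
-64.8 -31.6 229 [23, 18]
-22.7 -74.5 44 [11, 9]
```

```bash
python3 jog.py '[{"dy":-5}, {}, {}]' >/dev/null
python3 - <<'E'
from det import *
c=cam('wrist');pickle.dump(c,open('v5.pkl','wb'));B5=balls(c,6)
v=pickle.load(open('v4.pkl','rb'));B4=balls(v,6)
for b in B5: print(*b)
def px(c,b): p=b0+u*(b[0]+1j*b[1])/1000; return proj(c,[p.real,p.imag,.045])[0]
for a in B4:
    b=min(B5,key=lambda q:np.hypot(q[0]-a[0],q[1]-a[1])); X,e=tri([(v,px(v,a)),(c,px(c,b))])
    q=(X[0]+1j*X[1]-b0)*np.conj(u)*1000; print('tri',np.round(q,1),'z',round(X[2],4),np.round(e,4))
for n,w in(('v4',v),('v5',c)):
    print(n,'low thr',[b[:3] for b in balls(w,3)])
E
```

```text
-71.9 -5.0 260 [23, 19]
-67.2 27.4 271 [22, 21]
-65.2 -31.2 239 [23, 19]
-25.2 77.9 16 [4, 8]
-22.0 -76.8 22 [7, 5]
tri (-70.5-5.6j) z 0.0494 [0.0001 0.0001]
tri (-65.8+26.2j) z 0.0501 [0.0001 0.0001]
tri (-64.4-31.4j) z 0.0476 [0.0002 0.0002]
tri (-24.2-78j) z 0.0294 [0.0004 0.0004]
v4 low thr [(np.float64(-71.8), np.float64(-5.4), 280), (np.float64(-67.2), np.float64(26.9), 299), (np.float64(-64.9), np.float64(-31.3), 261), (np.float64(-23.1), np.float64(-74.3), 61), (np.float64(7.3), np.float64(-40.2), 21)]
v5 low thr [(np.float64(-71.9), np.float64(-4.8), 290), (np.float64(-67.3), np.float64(27.9), 312), (np.float64(-65.3), np.float64(-30.9), 270), (np.float64(-25.1), np.float64(77.7), 25), (np.float64(-22.3), np.float64(-76.6), 30), (np.float64(26.6), np.float64(77.4), 22)]
```

Triangulation puts the three large balls at 0.048-0.050 m, which is on the plate. The remaining blob lies below the plate and is clipped by the hole edge differently in each view. All four small balls are in the tray, so the rod goes back.

To row units: -0.0489 m is -4.89, 0.0143 m is 1.43.

```bash
python3 jog.py '[{"dx":1.43, "dy":-4.89}, {"dx":1.43, "dy":-4.89}, {"dx":1.43, "dy":-4.89}, {"dx":1.43, "dy":-4.89}, {"dx":1.43, "dy":-4.89}, {"wz":10.34}, {"wz":10.34}, {"wz":10.34}, {"wz":10.34}, {}]' >/dev/null; python3 jog.py '[{}, {}]'
python3 - <<'E'
from det import *
s=bot.observe();R=np.array(s['tcp_rot']);print(np.round(R.T@(np.array([.4731,-.3374,.1454])-s['eef_pos']),4))
E
```

```text
time_s: 28.38
eef_pos: [0.473, -0.3375, 0.3039]
tcp_rot: [[-0.547, 0.837, 0.0], [0.837, 0.547, -0.0], [-0.0, -0.0, -1.0]]
wrist_force: [-0.7, 0.1, -1.0]
width: 0.0153
gripper_force: 60.8
[1.000e-04 2.000e-04 1.585e-01]
```

To row units: 0.05 m is 5, 0.008 m is 0.8.

```bash
python3 jog.py '[{"dz":5}, {"dz":5}, {"dz":1.5}, {"dz":1}, {"dz":1}, {"dz":1}, {"dz":0.8}, {"dz":0.4}, {}]'; python3 jog.py '[{"dz":0.1}, {}]'
```

```text
time_s: 29.5
eef_pos: [0.4728, -0.3377, 0.1467]
tcp_rot: [[-0.545, 0.839, -0.0], [0.839, 0.545, 0.0], [0.0, -0.0, -1.0]]
wrist_force: [-0.9, -0.3, -0.8]
width: 0.0151
gripper_force: 60.7
time_s: 29.75
eef_pos: [0.473, -0.3378, 0.1461]
tcp_rot: [[-0.545, 0.839, 0.0], [0.839, 0.545, -0.0], [-0.0, 0.0, -1.0]]
wrist_force: [-1.4, 0.5, -0.5]
width: 0.0152
gripper_force: 60.7
```

```bash
python3 jog.py '[{"dz":0.1}, {"dz":0.05}, {}]' | grep -E 'eef|force'; python3 jog.py '[{}, {}, {}]' .05 | grep -E 'eef|width|force'; python3 jog.py '[{"dz":-3}, {"dz":-4}, {"dz":-4}, {"dz":-4.8}, {}, {}, {}]' .07
python3 - <<'E'
from det import *
c=cam('wrist');pickle.dump(c,open('v6.pkl','wb'));C=cam('scene');pickle.dump(C,open('sc6.pkl','wb'))
# handle top square: bright pixels near the expected spot; compare with w5 before
w=pickle.load(open('w5.pkl','rb'));S0=pickle.load(open('c0.pkl','rb'))['scene']
for n,c_ in(('before',w),('after',c)):
    im=c_['image'].astype(int)[120:270,154:354]
    m=((im.min(2)>185)&(im.max(2)-im.min(2)<25)).astype(np.uint8);k_,l,st,ce=cv2.connectedComponentsWithStats(m)
    for i in range(1,k_):
        if st[i][4]>60:
            p=(154+ce[i][0],120+ce[i][1]);print(n,'wrist blob',np.round(p,1),st[i][2:],np.round(plane(c_,p,.118),4))
for n,c_ in(('before',S0),('after',C)):
    im=c_['image'].astype(int)[240:300,335:375]
    m=((im.min(2)>120)&(im.max(2)-im.min(2)<30)).astype(np.uint8);k_,l,st,ce=cv2.connectedComponentsWithStats(m)
    print(n,'scene',[(np.round(ce[i]+[335,240],1).tolist(),st[i][:5].tolist()) for i in range(1,k_) if st[i][4]>15])
E
```

```text
eef_pos: [0.4731, -0.3379, 0.1452]
wrist_force: [-1.0, 1.8, 6.5]
gripper_force: 62.0
eef_pos: [0.4728, -0.3377, 0.1442]
wrist_force: [0.2, 0.5, 0.3]
width: 0.05
gripper_force: 0.0
time_s: 31.38
eef_pos: [0.4725, -0.3374, 0.301]
tcp_rot: [[-0.545, 0.839, -0.002], [0.839, 0.545, 0.001], [0.002, -0.001, -1.0]]
wrist_force: [0.8, 0.1, 0.1]
width: 0.07
gripper_force: 0.0
before wrist blob [256.7 190.2] [ 20  20 244] [ 0.4713 -0.3366  0.118 ]
after wrist blob [254.8 191.5] [ 16  16 244] [ 0.4722 -0.3384  0.118 ]
before scene [([355.5, 265.1], [15, 15, 12, 23, 167])]
after scene [([356.1, 264.9], [16, 15, 12, 23, 166])]
```

The floor contact came at the same height as before (0.1452 m). The handle's top is in the same place in both cameras, so the rod is seated upright. Handing in.

```bash
python3 -c "
from cell import bot
print(bot.sign_off())"
```

```text
the job is handed in; nothing more can be done
None
```

I levelled the sieve, stirred all four small balls through into the tray with the three large ones left on top, put the rod back upright and fully down in its stand, and handed the job in at about 31 s; no verdict came back.

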